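# Dispense one screw-kit tin at the phone repair bench

## Task

Press the plunger of the tin dispenser all the way down once and let it spring back, so that one screw-kit tin comes out at the front. Then push that tin along the bench top, without picking it up, until it lies wholly on the round flat mat, and leave it there. Leave the other tins in the dispenser and do not move the dish, the jar or the screwdriver.

Things in the scene. Friction and masses are not known exactly. Their poses are not given: they have to be found in the camera images.
- dispenser: Tin dispenser, fixed. Origin on the bench under the tin stack's axis; its own -x is its front, z up. Black magazine 46 x 47 mm, 54 mm high (x -23 to +23 mm), open on top; below 20 mm its front is an open gate for one tin. Grey housing behind it (x +23 to +115 mm, 58 mm wide, 48 mm high), with the plunger on top at x = +67 mm. Tins come out of the gate sliding on the bench.
- exit (a point): Point 60 mm in front of the dispenser's origin, 7 mm above the bench: about where the centre of the dispensed tin comes to lie (it may slide up to 20 mm farther), free on the bench, 19 mm clear of the magazine's front.
- cap_top (a point): Centre of the top face of the plunger's round black cap (40 mm diameter, 10 mm thick); 96 mm above the bench at rest, moves down with the plunger. It is pressed straight down from above.
- plunger (a joint): Plunger travel in m: 0 at rest (up), 0.024 fully down at its hard stop. It drives a blade that pushes the lowest tin out, 2.6 mm per mm of travel. Released, it springs back and the next tin drops into place. It takes about 2 N to start and 7 to 9 N at the bottom, some more if pressed fast.
- tin_center (a point): Centre (half-way up) of the tin to be dispensed: a plain flat round aluminium tin with a darker steel disc on its lid, 36 mm diameter, 14 mm high, about 25 g, the lowest of three equal tins stacked in the magazine. It lies flat, with its centre 7 mm above the bench, all the time.
- next_tin_center (a point): Centre of the next tin, the second lowest in the magazine, of the same size. It drops to the bench inside the magazine after the press and must stay there.
- top_tin_center (a point): Centre of the topmost of the three tins, the same size; stays in the magazine.
- mat: Round flat black rubber mat, 100 mm diameter, under 1 mm thick (no edge to be felt), fixed on the bench. Origin at its centre. It lies to the left or to the right of the dispenser.
- dish: Round steel dish with a rim, 80 mm diameter, 20 mm high, loose, on the other side of the dispenser from the mat. Origin at the centre of its underside. To be left alone.
- jar: Small amber jar, 38 mm diameter, 58 mm high, loose, standing. Origin at the centre of its underside. To be left alone.
- screwdriver: Yellow-handled screwdriver lying on the bench, 170 mm long, along its x axis. To be left alone.
There are look-alikes about, which are no part of the job. Several things look just like the dispenser: the one meant starts farthest from the robot's base. What is shaped like the part that bears top_tin_center but orange is not meant.

How it is judged:
By the outcome, as a careful person would: the job done as asked, in the order asked, and still so for the second after the job is handed in, with the robot touching nothing.
It also fails if it takes over 64 s, if anything falls off the work surface, if the arm or the gripper's body presses on something with over 40 N, if the wrist force passes 120 N, or if a joint passes its speed limit or range.

## Robot

A 6-joint arm with a two-finger parallel gripper is mounted at the origin on the work surface. World frame = base frame: x ahead of the robot, y to its left, z up, the work surface at z = 0. Lengths are in m, angles in rad, forces in N, time in s.
With the tool pointing down it reaches from about 0.275 to 0.75 m from the base axis. Payload 10.2 kg.
Tool frame: the origin (TCP) lies between the finger pads; the fingertips stand 17 mm ahead of it and the grasp point (between the pads) lies 2 mm behind it (tips_ahead is the distance from the TCP to the fingertips, in m); z points along the fingers, y is the direction in which the jaws open and shut (so a half turn about z gives the same grasp; the last joint's range is limited). The gripper opens to 88 mm and grips with 3 to 60 N. Pads are 18 mm wide; open, the fingers measure 123 mm over their backs; the gripper's body (75 mm by 187 mm) begins 45 mm behind the grasp point.
Start: joints at [0.98, 0.313, 1.498, -0, 1.331, -0.223], TCP at [0.189, 0.49, 0.232] pointing down, gripper open.
Joint ranges: [-2.94, 2.94], [-0.97, 2.17], [0.19, 2.56], [-1.23, 4.37], [0.02, 3.11], [-2.88, 2.88]. Speed limits (rad/s): [2.39, 2.39, 3.01, 3.14, 3.14, 3.14].

## Interface

Orientations are given as a unit quaternion [x, y, z, w].
In Python, from cell import * gives the robot as it stands.
- The arm moves only by the shell command python3 -m jog 'ROWS' [OPENING] [FORCE]. ROWS is JSON, a list of rows, each a list of 4 numbers: the shift along the tool's x, y, z in m, then the turn about the tool's z in rad. In form: [[tx, ty, tz, roll], ...]. A call has exactly 10 rows; each row is the pose to reach, as a shift and turn from the pose measured when the call began, along the tool's axes at that moment; what a row does not reach only later rows make up. A row lasts 1/10 s, in which the tool goes at most 50 mm and 8.59 degrees, less where a joint would pass 70% of its speed; a pose out of reach is approached as far as the arm can. A call with a gripper value outside its range is refused whole. OPENING is the closure in counts, from 0 (fully open) to 255 (shut), set as the call begins (- or left out, the last holds). The fingers move at their own pace and stop on an object; FORCE is the grip in N (left out, the last holds). Time passes only in rows, so rows that repeat a pose let the fingers close, or fill a call up. It gives the time, the measured TCP pose, the force and the opening at its end, in the units of the state.
- get_state(): the state, without advancing time (a new reading comes with each control period).
- camera(name): name is "scene" or "top"; returns the picture (420x560x3 uint8, red, green, blue); there is no depth.
- get_calibration(name): a dict with "vfov" (degrees; the focal length in pixels is half the picture's height over the tangent of half this angle, whatever the lens; pixels are square), "cx", "cy" (the principal point, pixels), "cam_to_world" (4x4, takes a point from camera to world coordinates). Camera axes: x right, y down, z forward; pixel columns grow to the right and rows downward; lengths in m; the calibration is good to about 2 mm. A picture is of the moment at which its call begins. get_calibration takes no time and is no camera call.
- finish_job(): hands the job in, once; it reports no verdict.
Trained networks look in the newest picture that a camera, given by its name, has taken for a name from the list of things; names that differ only in an ending like _2 or _b are one class to them, and where a whole thing is asked for, a point or a joint stands for the part that bears it (a point fixed in the world has none). Each returns a list of dicts, best first, with "conf" (0 to 1); they miss things now and then, are a little off and sometimes report something else, mostly with a low value. They report only what shows in the picture. A call takes as long as a camera call. They do not tell look-alikes from the thing itself.
- recognise(camera, target): "xyz" ([x, y, z] in m, in world coordinates, good to about 4 mm: the middle of the surface that is visible of it).
- trace(camera, target): "mask" (420x560 bool, what is visible of it).
- tip_of(camera, target): "xyz" ([x, y, z] in m, in world coordinates, good to about 4 mm: a listed point, or the origin of a listed thing).
The state is a dict: "clock": time; "qpos": joint angles; "qvel": joint speeds; "effort": joint torques, N m; "ee_pos": TCP position; "eef_rot": TCP orientation; "wrist_force": force on the tool from outside, world axes, zero at the start; "torque": the same for the moment, N m; "gripper_width": finger opening in m.
Only numpy, scipy, OpenCV 4.12 (cv2) and the standard library are available. Lean on these libraries where they do the work, as an engineer would, in place of code of your own. Each camera call takes 0.05 s, during which the arm holds its last target.

## Working session

There is one attempt and no reset: what is moved stays moved. The work goes in short steps, Python scripts to look and compute and a shell command to move; the robot and the scene stay as the last step left them, time stands still between calls to the robot, and variables do not carry over. Pictures are saved under pics/ and viewed, and the job is handed in when it is done.

```bash
mkdir -p pics; ls
python3 - <<'E'
from cell import *
import cv2
for n in ("scene","top"):
    im=camera(n); cv2.imwrite(f"pics/{n}0.png",im[:,:,::-1]); c=get_calibration(n); print(n,c)
    for t in ("dispenser","cap_top","exit","mat","dish","jar","screwdriver","top_tin_center"):
        print(t,[(d["conf"],[round(float(v),3) for v in d["xyz"]]) for d in tip_of(n,t)])
s=get_state();print(s)
E
```

```text
pics
scene {'vfov': 53.8089750893881, 'cx': 282.70156912988614, 'cy': 209.77612484978366, 'cam_to_world': array([[ 0.70324247,  0.38419005, -0.598204  ,  1.16068275],
       [ 0.7109174 , -0.37193987,  0.59687283, -0.63565988],
       [ 0.00681668, -0.84501996, -0.53469131,  0.70095899],
       [ 0.        ,  0.        ,  0.        ,  1.        ]])}
dispenser [(0.94, [0.359, 0.066, 0.004]), (0.75, [0.278, -0.28, 0.002])]
cap_top [(0.81, [0.652, -0.06, 0.096]), (0.7, [0.425, 0.054, 0.094]), (0.57, [0.345, -0.266, 0.094])]
exit [(0.74, [0.219, -0.292, 0.009]), (0.56, [0.298, 0.07, 0.004])]
mat [(0.71, [0.484, -0.207, -0.005])]
dish [(0.88, [0.503, 0.208, -0.006])]
jar [(0.62, [0.685, 0.192, -0.001])]
screwdriver []
top_tin_center [(0.52, [0.551, 0.061, 0.006]), (0.4, [0.587, -0.069, 0.038])]
top {'vfov': 45.540078502432166, 'cx': 281.86149614293106, 'cy': 199.4717004439316, 'cam_to_world': array([[-0.02058633, -0.99785999,  0.0620616 ,  0.41442841],
       [-0.99976754,  0.02014833, -0.00767515,  0.04499428],
       [ 0.00640828, -0.06220517, -0.99804281,  1.20954328],
       [ 0.     
[... 574 characters left out ...]
, 0.006])]
{'clock': 0.9, 'qpos': array([ 9.79624889e-01,  3.12859628e-01,  1.49769994e+00, -4.71472187e-06,
        1.33098426e+00, -2.23405847e-01]), 'qvel': array([-1.67757208e-04, -6.68946732e-04, -3.54832229e-04, -7.51273775e-06,
        2.85259044e-04, -7.71817244e-04]), 'effort': array([-2.85280121e-04, -4.02112842e+01, -2.52411336e+01,  6.94815489e-02,
        3.21713195e-02, -3.90071796e-05]), 'ee_pos': array([0.18877404, 0.48989602, 0.23184087]), 'eef_rot': array([1.82847728e-01, 9.83141245e-01, 2.15063983e-05, 1.17720266e-05]), 'wrist_force': array([0.78107728, 0.03970008, 0.2707276 ]), 'torque': array([-0.01022853,  0.03726287, -0.01222084]), 'gripper_width': 0.08798047451142518}
```

View pics/scene0.png

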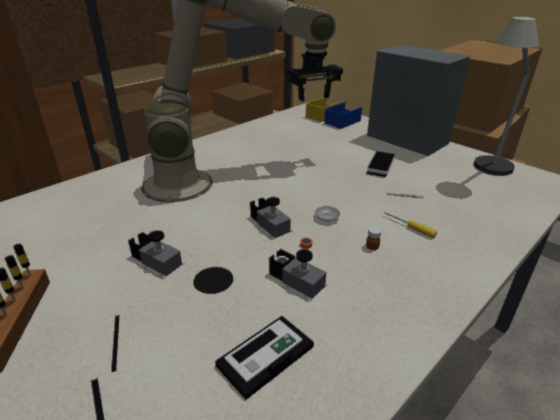

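View pics/top0.png

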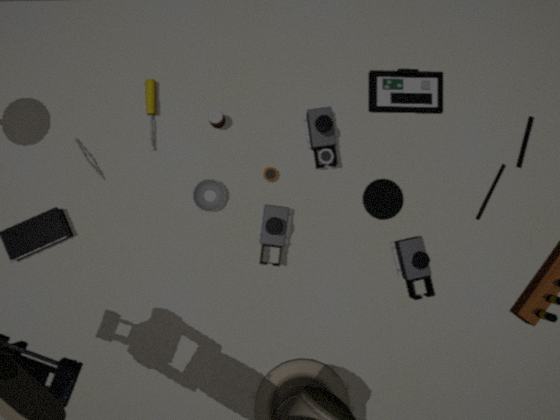

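Scene: three dispensers at (270,215), (155,250) and (298,272), which in the top view are (275,230), (415,265) and (323,135). The top-view one at (323,135) is farthest from the base and holds a tin at (325,157). Orange tin decoy at (271,174), mat at (383,199). Next I'll check the choice in a crop and refine the measurements.

```bash
cat > h.py <<'E'
from cell import *
import cv2, numpy as np
def ray(cam,u,v,z):
    c=get_calibration(cam); M=np.array(c["cam_to_world"]); f=210/np.tan(np.radians(c["vfov"]/2))
    d=M[:3,:3]@np.array([(u-c["cx"])/f,(v-c["cy"])/f,1]); o=M[:3,3]
    return (o+d*(z-o[2])/d[2])[:2]
def crop(im,u0,v0,u1,v1,k,name): cv2.imwrite(name,cv2.resize(im[v0:v1,u0:u1,::-1],None,fx=k,fy=k,interpolation=cv2.INTER_CUBIC))
E
python3 - <<'E'
from h import *
im=camera("top"); crop(im,240,80,440,230,4,"pics/ctop.png")
for t,z in (("plunger",.096),("mat",0),("top_tin_center",.042),("dispenser",0.05)):
    for d in trace("top",t):
        m=d["mask"].astype(np.uint8); ys,xs=np.nonzero(m)
        print(t,round(d["conf"],2),(round(xs.mean()),round(ys.mean())),len(xs),ray("top",xs.mean(),ys.mean(),z).round(4), cv2.minAreaRect(cv2.findNonZero(m)))
im=camera("scene"); crop(im,180,180,380,320,4,"pics/cscene.png")
for t,z in (("plunger",.096),("mat",0)):
    for d in trace("scene",t):
        ys,xs=np.nonzero(d["mask"]); print(t,round(d["conf"],2),(round(xs.mean()),round(ys.mean())),len(xs),ray("scene",xs.mean(),ys.mean(),z).round(4))
E
```

```text
plunger 0.8 (274, 226) 260 [0.4255 0.0557] ((273.5, 225.5), (17.0, 17.0), 90.0)
plunger 0.73 (420, 260) 259 [ 0.3436 -0.2672] ((419.7500305175781, 259.75), (17.677669525146484, 16.970561981201172), 45.0)
plunger 0.68 (323, 123) 258 [ 0.6539 -0.0592] ((322.5, 123.5), (17.0, 17.0), 90.0)
mat 0.89 (382, 199) 1314 [ 0.4861 -0.2076] ((382.0, 199.0), (40.0, 40.0), 90.0)
top_tin_center 0.58 (270, 174) 167 [0.5484 0.0625] ((270.0000305175781, 173.50001525878906), (13.435027122497559, 13.435029029846191), 45.0)
top_tin_center 0.47 (325, 156) 184 [ 0.5876 -0.0675] ((325.0, 156.0), (14.0, 14.0), 90.0)
dispenser 0.97 (274, 227) 1252 [0.4233 0.0564] ((272.5390625, 235.20074462890625), (30.610273361206055, 59.582244873046875), 7.431407928466797)
dispenser 0.93 (320, 132) 1368 [ 0.6424 -0.0568] ((320.5799560546875, 137.55999755859375), (59.82123947143555, 30.405593872070312), 81.8698959350586)
dispenser 0.7 (413, 264) 1697 [ 0.3307 -0.2625] ((413.24713134765625, 268.40447998046875), (62.810760498046875, 33.87883377075195), 77.00537872314453)
plunger 0.79 (156, 238) 207 [ 0.3585 -0.2748]
plunger 0.76 (304, 257) 224 [ 0.6633 -0.0698]
plunger 0.65 (272, 202) 138 [0.4356 0.0468]
mat 0.56 (213, 280) 866 [ 0.487  -0.2084]
mat 0.42 (327, 212) 273 [0.4829 0.2352]
```

View pics/ctop.png

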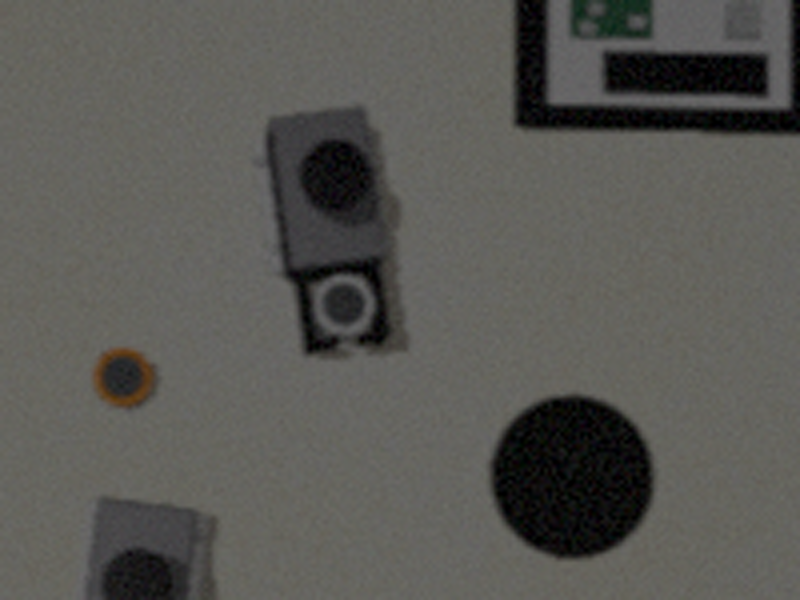

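View pics/cscene.png

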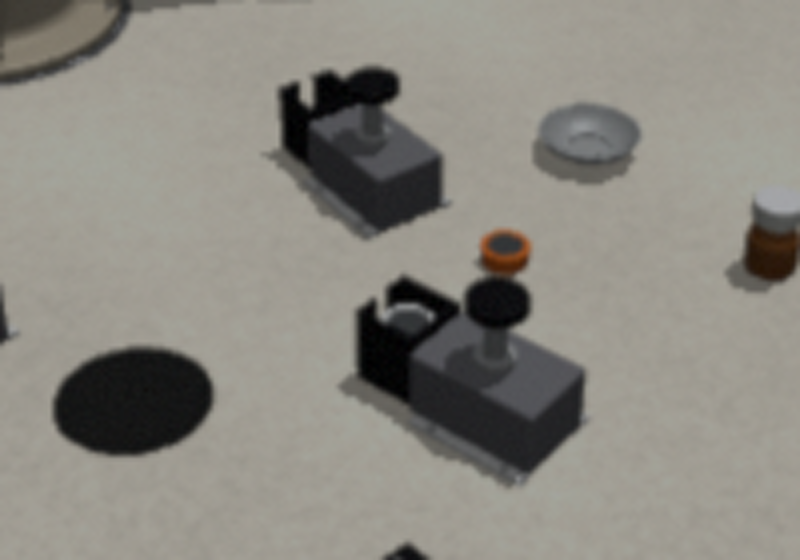

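```bash
cat >> h.py <<'E'
from scipy.spatial.transform import Rotation as R
def to(x,y,z,yaw=None):
    s=get_state(); r=R.from_quat(s["eef_rot"]); d=r.inv().apply(np.array([x,y,z])-s["ee_pos"]); ty=r.as_matrix()[:,1]; a=np.arctan2(ty[1],ty[0])
    print("shift",d.round(4),"roll",None if yaw is None else round(a-yaw,3),"| yaw",round(a,3),"t",s["clock"],"F",s["wrist_force"].round(1),"pos",s["ee_pos"].round(4))
E
python3 -c "
from h import *
to(.654,-.061,.15,0)"
```

```text
shift [-0.6322 -0.3468  0.0818] roll 1.203 | yaw 1.203 t 1.3 F [-0.5 -0.6 -0.1] pos [0.1888 0.4899 0.2318]
```

```bash
python3 -m jog '[[-0.04,-0.022,0,0.12],[-0.08,-0.044,0,0.24],[-0.12,-0.066,0,0.36],[-0.16,-0.088,0,0.48],[-0.2,-0.11,0,0.6],[-0.24,-0.132,0,0.72],[-0.28,-0.154,0,0.84],[-0.32,-0.176,0,0.96],[-0.36,-0.197,0,1.08],[-0.4,-0.219,0,1.2]]' 255 20; python3 -c "
from h import *
to(.654,-.061,.15,0)"
```

```text
clock: 2.3
ee_pos: [0.4843, 0.1401, 0.232]
eef_rot: [0.708, 0.706, 0.0, 0.0]
wrist_force: [0.4, 0.4, -0.5]
gripper_width: 0.0096
shift [-0.2007  0.1701  0.0821] roll -0.002 | yaw -0.002 t 2.3 F [ 0.4  0.4 -0.5] pos [0.4843 0.1401 0.232 ]
```

```bash
python3 -m jog '[[-0.035,0.03,0,0],[-0.07,0.06,0,0],[-0.105,0.09,0,0],[-0.14,0.12,0.02,0],[-0.175,0.15,0.04,0],[-0.2007,0.17,0.06,0],[-0.2007,0.17,0.075,0],[-0.2007,0.17,0.082,0],[-0.2007,0.17,0.082,0],[-0.2007,0.17,0.082,0]]'
python3 - <<'E'
from h import *
to(.654,-.061,.13,0)
im=camera("top"); crop(im,240,60,440,210,4,"pics/p1t.png")
im=camera("scene"); crop(im,220,140,400,320,4,"pics/p1s.png")
E
```

```text
clock: 3.3
ee_pos: [0.6541, -0.0604, 0.1512]
eef_rot: [0.708, 0.707, 0.001, 0.001]
wrist_force: [-0.9, 0.3, 0.1]
gripper_width: 0.0007
shift [-0.0006 -0.0001  0.0212] roll -0.001 | yaw -0.001 t 3.3 F [-0.9  0.3  0.1] pos [ 0.6541 -0.0604  0.1512]
```

View pics/p1s.png

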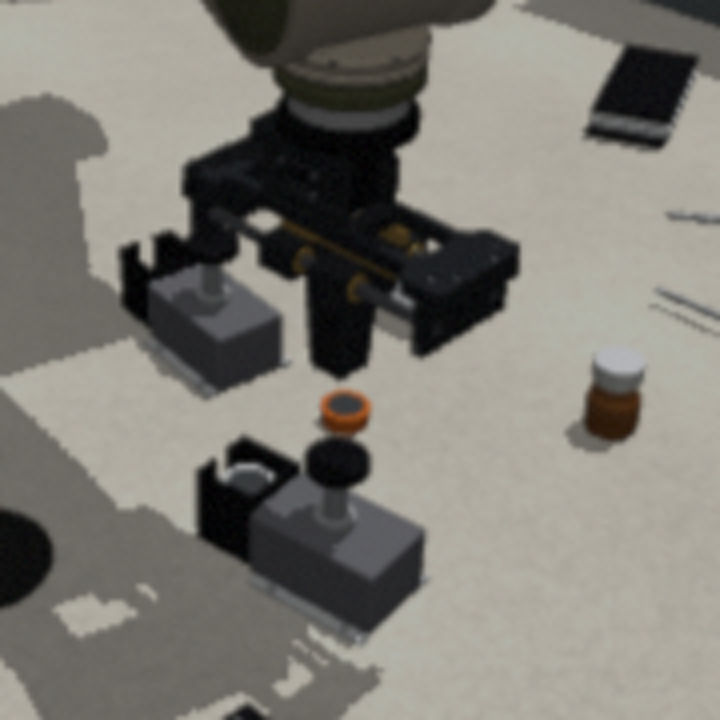

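```bash
python3 -m jog '[[-0.001,0,0.012,0],[-0.001,0,0.024,0],[-0.001,0,0.034,0],[-0.001,0,0.038,0],[-0.001,0,0.042,0],[-0.001,0,0.046,0],[-0.001,0,0.05,0],[-0.001,0,0.054,0],[-0.001,0,0.057,0],[-0.001,0,0.06,0]]'
python3 - <<'E'
from h import *
to(.654,-.061,.089,0)
im=camera("top"); crop(im,240,60,440,210,4,"pics/p2t.png")
im=camera("scene"); crop(im,220,140,400,320,4,"pics/p2s.png")
E
```

```text
clock: 4.4
ee_pos: [0.6543, -0.0615, 0.0912]
eef_rot: [0.708, 0.707, 0.001, 0.001]
wrist_force: [0.5, 0.3, 0.4]
gripper_width: 0.0003
shift [ 0.0005 -0.0003  0.0022] roll -0.001 | yaw -0.001 t 4.4 F [0.5 0.3 0.4] pos [ 0.6543 -0.0615  0.0912]
```

View pics/p2s.png

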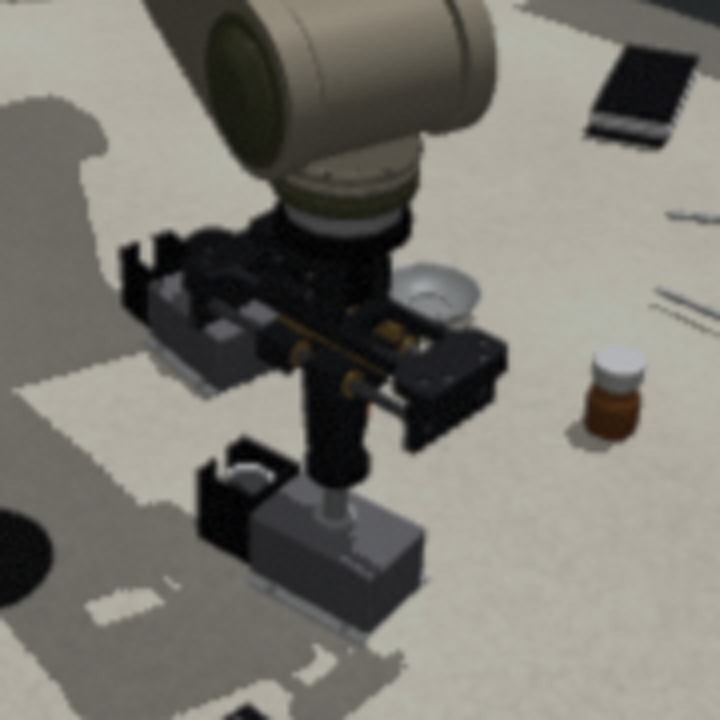

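Run:
```python
from h import *
def proj(cam,p):
    c=get_calibration(cam); M=np.linalg.inv(np.array(c["cam_to_world"])); f=210/np.tan(np.radians(c["vfov"]/2)); q=M@np.append(p,1)
    return q[0]/q[2]*f+c["cx"],q[1]/q[2]*f+c["cy"]
for p in ((.654,-.061,.134),(.654,-.061,.096),(.654,-.061,.074),(.654,-.061,.048)):
    u,v=proj("scene",p); print(p,(u-220)*4,(v-140)*4, "top",proj("top",p))
```

```text
(0.654, -0.061, 0.134) 335.12493770850756 402.3826106994976 top (np.float64(325.1084790177564), np.float64(119.40908867505983))
(0.654, -0.061, 0.096) 332.9156823329647 454.6242370945697 top (np.float64(323.5450995088615), np.float64(123.15253787686937))
(0.654, -0.061, 0.074) 331.67845407962204 483.8806177249362 top (np.float64(322.687156909593), np.float64(125.20684684034052))
(0.654, -0.061, 0.048) 330.2539821834803 517.564694917789 top (np.float64(321.71456558880595), np.float64(127.53567754508785))
```

View pics/p2t.png

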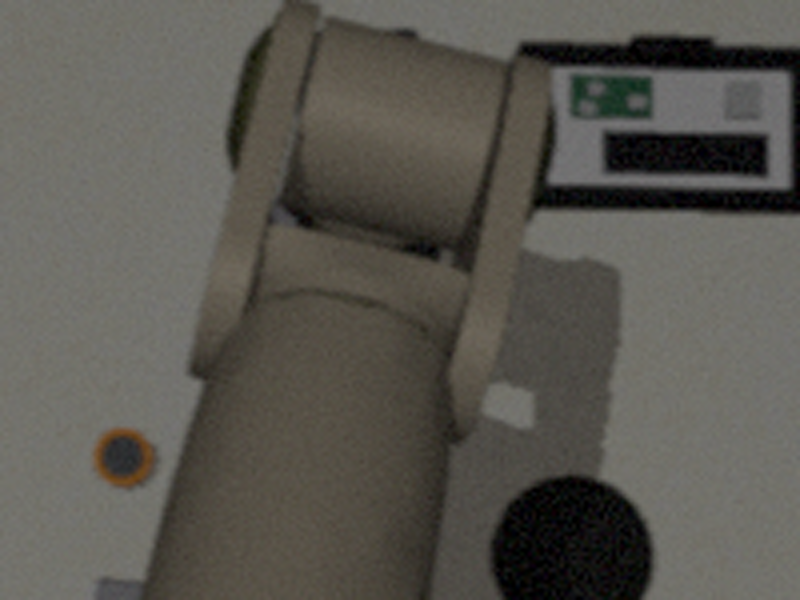

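Run:
```python
from h import *
im=camera("scene"); c=im[210:290,270:350].astype(float); c=np.clip((c/255)**0.45*255,0,255).astype(np.uint8)
cv2.imwrite("pics/p3.png",cv2.resize(c[:,:,::-1],None,fx=7,fy=7,interpolation=cv2.INTER_CUBIC))
import cell; print([n for n in dir(cell) if not n.startswith('__')]); print(get_state().keys())
```

```text
['IKError', 'camera', 'finish_job', 'get_calibration', 'get_state', 'recognise', 'tip_of', 'tips_ahead', 'trace']
dict_keys(['clock', 'qpos', 'qvel', 'effort', 'ee_pos', 'eef_rot', 'wrist_force', 'torque', 'gripper_width'])
```

View pics/p3.png

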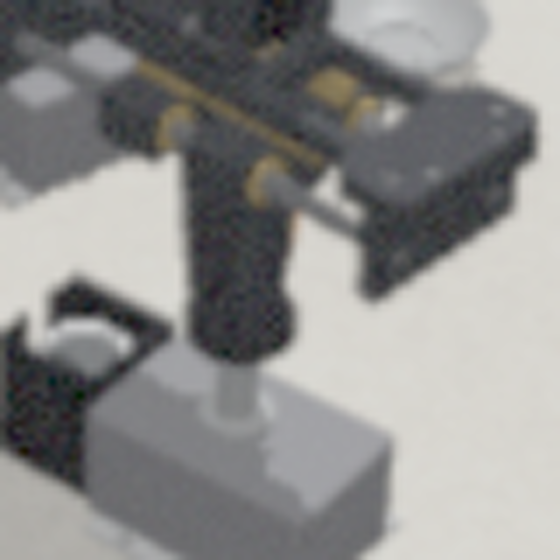

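```bash
python3 -c "
from h import *
import cell
print(cell.tips_ahead); to(.654,-.061,.075)"
```

```text
0.017
shift [ 0.0005 -0.0003  0.0163] roll None | yaw -0.001 t 4.55 F [ 0.5 -0.6 -0.4] pos [ 0.6543 -0.0615  0.0913]
```

```bash
python3 -m jog '[[0,0,0.001,0],[0,0,0.002,0],[0,0,0.003,0],[0,0,0.004,0],[0,0,0.005,0],[0,0,0.006,0],[0,0,0.007,0],[0,0,0.008,0],[0,0,0.008,0],[0,0,0.008,0]]'
python3 - <<'E'
from h import *
im=camera("scene"); c=im[210:290,270:350].astype(float); c=np.clip((c/255)**0.45*255,0,255).astype(np.uint8)
cv2.imwrite("pics/p4.png",cv2.resize(c[:,:,::-1],None,fx=7,fy=7,interpolation=cv2.INTER_CUBIC))
s=get_state();print(s["wrist_force"],s["ee_pos"])
E
```

```text
clock: 5.55
ee_pos: [0.6544, -0.0615, 0.0832]
eef_rot: [0.708, 0.707, 0.001, 0.001]
wrist_force: [-0.7, 0.1, 4.1]
gripper_width: 0.0007
[-1.43251047e-03  5.10960154e-01  3.71398453e+00] [ 0.65437584 -0.06156699  0.08323235]
```

View pics/p4.png

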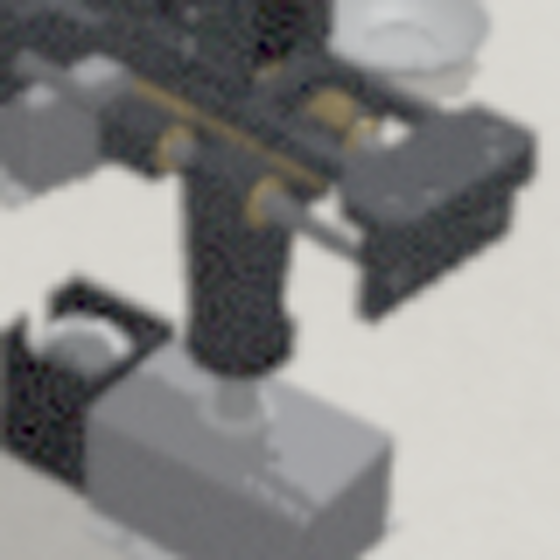

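```bash
python3 -m jog '[[0,0,0.002,0],[0,0,0.004,0],[0,0,0.006,0],[0,0,0.008,0],[0,0,0.01,0],[0,0,0.011,0],[0,0,0.012,0],[0,0,0.013,0],[0,0,0.014,0],[0,0,0.014,0]]'
```

```text
clock: 6.6
ee_pos: [0.6544, -0.0616, 0.0694]
eef_rot: [0.708, 0.707, 0.001, 0.001]
wrist_force: [-1.5, -0.5, 5.5]
gripper_width: 0.0005
```

```bash
python3 -m jog '[[0,0,0.0005,0],[0,0,0.001,0],[0,0,0.0015,0],[0,0,0.002,0],[0,0,0.0025,0],[0,0,0.003,0],[0,0,0.003,0],[0,0,0.003,0],[0,0,0.003,0],[0,0,0.003,0]]'
python3 - <<'E'
from h import *
im=camera("scene"); c=im[210:290,250:350].astype(float); c=np.clip((c/255)**0.45*255,0,255).astype(np.uint8)
cv2.imwrite("pics/p5.png",cv2.resize(c[:,:,::-1],None,fx=7,fy=7,interpolation=cv2.INTER_CUBIC))
s=get_state();print(s["wrist_force"],s["ee_pos"])
E
```

```text
clock: 7.6
ee_pos: [0.6544, -0.0615, 0.0667]
eef_rot: [0.708, 0.707, 0.001, 0.001]
wrist_force: [-2.3, 0.6, 6.4]
gripper_width: 0.0004
[-2.69364297  0.91167458  5.76715863] [ 0.65438032 -0.06154224  0.06669495]
```

View pics/p5.png

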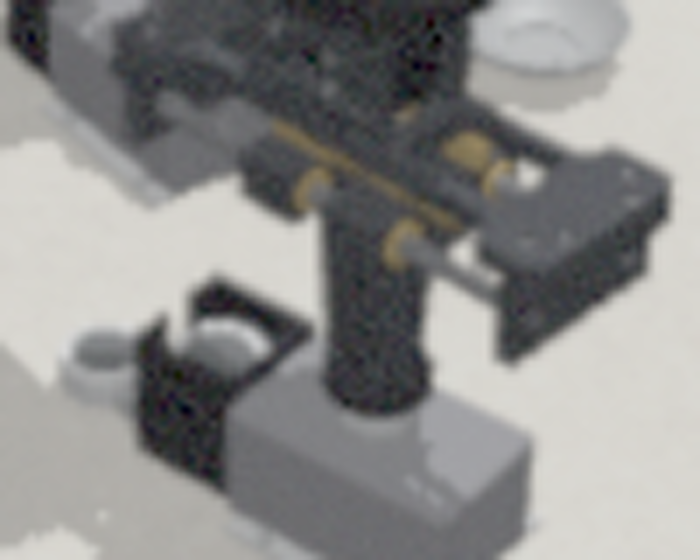

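```bash
python3 -m jog '[[0,0,0.0005,0],[0,0,0.001,0],[0,0,0.0015,0],[0,0,0.002,0],[0,0,0.0025,0],[0,0,0.003,0],[0,0,0.003,0],[0,0,0.003,0],[0,0,0.003,0],[0,0,0.003,0]]'
```

```text
clock: 8.65
ee_pos: [0.6544, -0.0616, 0.0654]
eef_rot: [0.707, 0.707, 0.001, 0.001]
wrist_force: [-7.0, 1.5, 16.6]
gripper_width: 0.0006
```

```bash
python3 -m jog '[[0,0,0.001,0],[0,0,0.002,0],[0,0,0.0025,0],[0,0,0.0025,0],[0,0,0.0025,0],[0,0,0.0025,0],[0,0,0.0025,0],[0,0,0.0025,0],[0,0,0.0025,0],[0,0,0.0025,0]]';python3 - <<'E'
from h import *
im=camera("scene"); c=im[210:290,250:350].astype(float); c=np.clip((c/255)**0.45*255,0,255).astype(np.uint8)
cv2.imwrite("pics/p6.png",cv2.resize(c[:,:,::-1],None,fx=7,fy=7,interpolation=cv2.INTER_CUBIC))
s=get_state();print(s["wrist_force"],s["ee_pos"])
E
```

```text
clock: 9.65
ee_pos: [0.6545, -0.0616, 0.0654]
eef_rot: [0.707, 0.707, 0.001, 0.002]
wrist_force: [-10.6, 2.1, 21.3]
gripper_width: 0.0003
[-9.68479995  1.75453253 21.04842663] [ 0.65447071 -0.0615819   0.06534827]
```

View pics/p6.png

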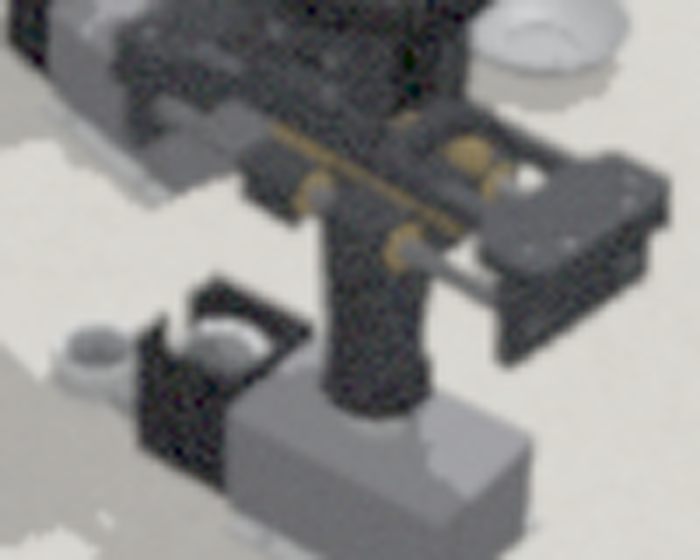

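```bash
python3 -m jog '[[0,0,-0.01,0],[0,0,-0.03,0],[0,0,-0.06,0],[0,0,-0.09,0],[-0.03,0,-0.11,0],[-0.07,0,-0.12,0],[-0.11,-0.03,-0.12,0],[-0.14,-0.06,-0.12,0],[-0.14,-0.06,-0.12,0],[-0.14,-0.06,-0.12,0]]' 180
python3 - <<'E'
from h import *
to(.5,0,.1)
for n in("top","scene"):
    im=camera(n); im=np.clip((im/255.)**0.5*255,0,255).astype(np.uint8)
    crop(im,*((240,80,440,230) if n=="top" else (180,180,380,320)),4,f"pics/q1{n}.png")
E
```

```text
clock: 10.7
ee_pos: [0.5937, -0.2017, 0.1852]
eef_rot: [0.708, 0.706, 0.001, 0.001]
wrist_force: [-0.4, -0.1, 0.0]
gripper_width: 0.0258
shift [ 0.2016 -0.0944  0.0847] roll None | yaw -0.002 t 10.7 F [-0.4 -0.1  0. ] pos [ 0.5937 -0.2017  0.1852]
```

View pics/q1top.png

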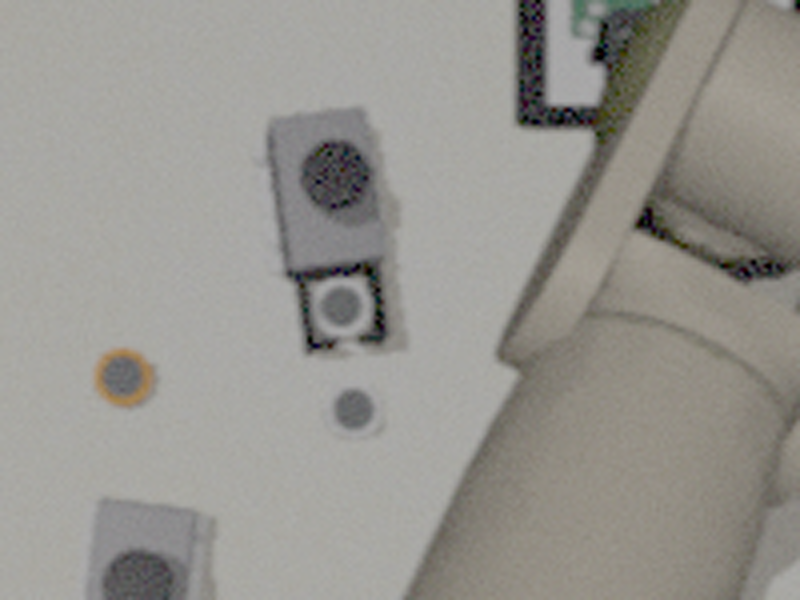

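View pics/q1scene.png

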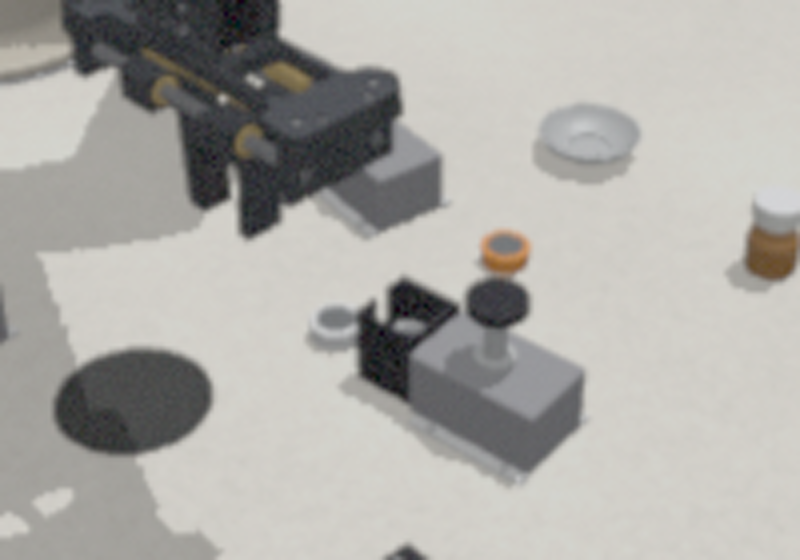

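```bash
cat >> h.py <<'E'
def proj(cam,p):
    c=get_calibration(cam); M=np.linalg.inv(np.array(c["cam_to_world"])); f=210/np.tan(np.radians(c["vfov"]/2)); q=M@np.append(p,1)
    return np.array([q[0]/q[2]*f+c["cx"],q[1]/q[2]*f+c["cy"]])
E
python3 - <<'E'
from h import *
print("tin",ray("top",328.1,182.4,.014))
s=get_state(); p=s["ee_pos"]
for dz in (-.017,0,.006):
  for dx in (-.022,.022):
    print(dz,dx,((proj("scene",(p[0]+dx,p[1],p[2]+dz))-[180,180])*4).round())
print([ (d["conf"],d["xyz"].round(3) if hasattr(d["xyz"],'round') else d["xyz"]) for d in tip_of("top","tin_center")])
print([ (d["conf"],d["xyz"]) for d in tip_of("scene","tin_center")])
E
```

```text
tin [ 0.52758771 -0.07603685]
-0.017 -0.022 [212. 234.]
-0.017 0.022 [264. 270.]
0 -0.022 [210. 209.]
0 0.022 [263. 244.]
0.006 -0.022 [209. 200.]
0.006 0.022 [263. 235.]
[(0.74, [0.5308, -0.0745, 0.0062])]
[(0.7, [0.5317, -0.0719, 0.0059])]
```

```bash
python3 -m jog '[[0.04,-0.018,0,-0.06],[0.08,-0.036,0,-0.12],[0.12,-0.054,0,-0.18],[0.164,-0.073,0,-0.25],[0.164,-0.073,0.03,-0.25],[0.164,-0.073,0.06,-0.25],[0.164,-0.073,0.09,-0.25],[0.164,-0.073,0.105,-0.25],[0.164,-0.073,0.115,-0.25],[0.164,-0.073,0.115,-0.25]]'
python3 - <<'E'
from h import *
to(.520,-.038,.0,.25)
for n in("top","scene"):
    im=camera(n); im=np.clip((im/255.)**0.5*255,0,255).astype(np.uint8)
    crop(im,*((240,80,440,230) if n=="top" else (200,160,380,300)),4,f"pics/q2{n}.png")
E
```

```text
clock: 11.9
ee_pos: [0.5216, -0.0359, 0.0687]
eef_rot: [0.613, 0.79, 0.0, 0.001]
wrist_force: [-0.6, -0.3, 0.7]
gripper_width: 0.0259
shift [-0.0016 -0.0022  0.0687] roll 0.002 | yaw 0.252 t 11.9 F [-0.6 -0.3  0.7] pos [ 0.5216 -0.0359  0.0687]
```

View pics/q2scene.png

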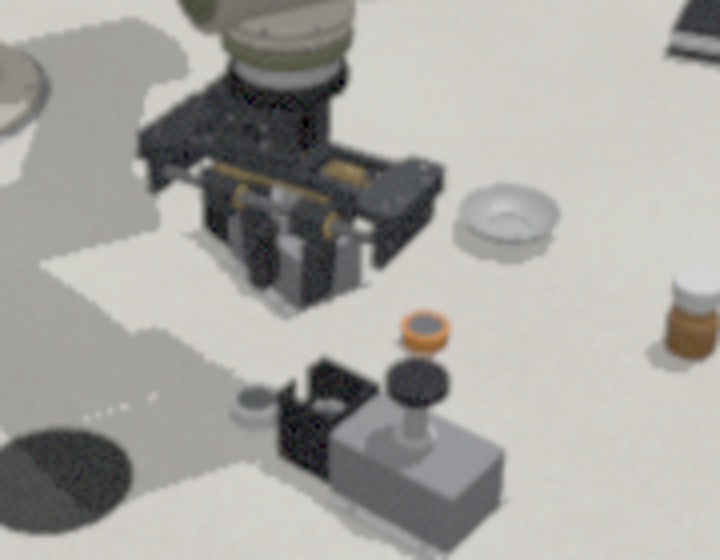

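Run:
```python
from h import *
s=get_state(); p=s["ee_pos"]; r=R.from_quat(s["eef_rot"]).as_matrix()
for ty in (.022,.06,.09):
  for tx in (-.037,0,.037):
    for dz in (.006,.03,.047,.07):
      q=p+r@np.array([tx,ty,0]); q[2]=p[2]+dz
      print(ty,tx,dz,((proj("scene",q)-[200,160])*4).round())
```

```text
0.022 -0.037 0.006 [287. 331.]
0.022 -0.037 0.03 [287. 300.]
0.022 -0.037 0.047 [287. 278.]
0.022 -0.037 0.07 [287. 246.]
0.022 0 0.006 [318. 302.]
0.022 0 0.03 [318. 271.]
0.022 0 0.047 [318. 249.]
0.022 0 0.07 [318. 218.]
0.022 0.037 0.006 [347. 273.]
0.022 0.037 0.03 [348. 243.]
0.022 0.037 0.047 [348. 221.]
0.022 0.037 0.07 [348. 191.]
0.06 -0.037 0.006 [340. 350.]
0.06 -0.037 0.03 [340. 319.]
0.06 -0.037 0.047 [340. 296.]
0.06 -0.037 0.07 [341. 265.]
0.06 0 0.006 [369. 320.]
0.06 0 0.03 [370. 289.]
0.06 0 0.047 [371. 267.]
0.06 0 0.07 [371. 236.]
0.06 0.037 0.006 [398. 291.]
0.06 0.037 0.03 [399. 260.]
0.06 0.037 0.047 [399. 238.]
0.06 0.037 0.07 [401. 208.]
0.09 -0.037 0.006 [382. 366.]
0.09 -0.037 0.03 [383. 335.]
0.09 -0.037 0.047 [384. 312.]
0.09 -0.037 0.07 [384. 280.]
0.09 0 0.006 [411. 335.]
0.09 0 0.03 [412. 304.]
0.09 0 0.047 [413. 281.]
0.09 0 0.07 [414. 250.]
0.09 0.037 0.006 [439. 305.]
0.09 0.037 0.03 [440. 274.]
0.09 0.037 0.047 [441. 252.]
0.09 0.037 0.07 [443. 222.]
```

```bash
python3 -m jog '[[-0.001,-0.002,0.015,0],[-0.001,-0.002,0.03,0],[-0.001,-0.002,0.042,0],[-0.001,-0.002,0.05,0],[-0.001,-0.002,0.055,0],[-0.001,-0.002,0.06,0],[-0.001,-0.002,0.064,0],[-0.001,-0.002,0.067,0],[-0.001,-0.002,0.067,0],[-0.001,-0.002,0.067,0]]'
python3 - <<'E'
from h import *
to(.520,-.098,.001,.25)
for n in("top","scene"):
    im=camera(n); im=np.clip((im/255.)**0.5*255,0,255).astype(np.uint8)
    crop(im,*((240,80,440,230) if n=="top" else (200,160,380,300)),4,f"pics/q3{n}.png")
E
```

```text
clock: 13.0
ee_pos: [0.5211, -0.0379, 0.0034]
eef_rot: [0.613, 0.79, 0.001, 0.002]
wrist_force: [0.6, 0.3, 0.0]
gripper_width: 0.0258
shift [-0.0579 -0.016   0.0025] roll 0.001 | yaw 0.251 t 13.0 F [0.6 0.3 0. ] pos [ 0.5211 -0.0379  0.0034]
```

View pics/q3scene.png

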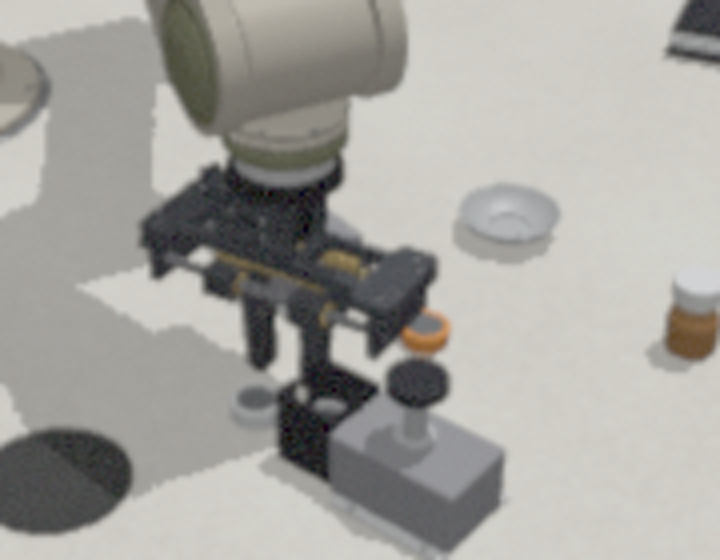

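View pics/q3top.png

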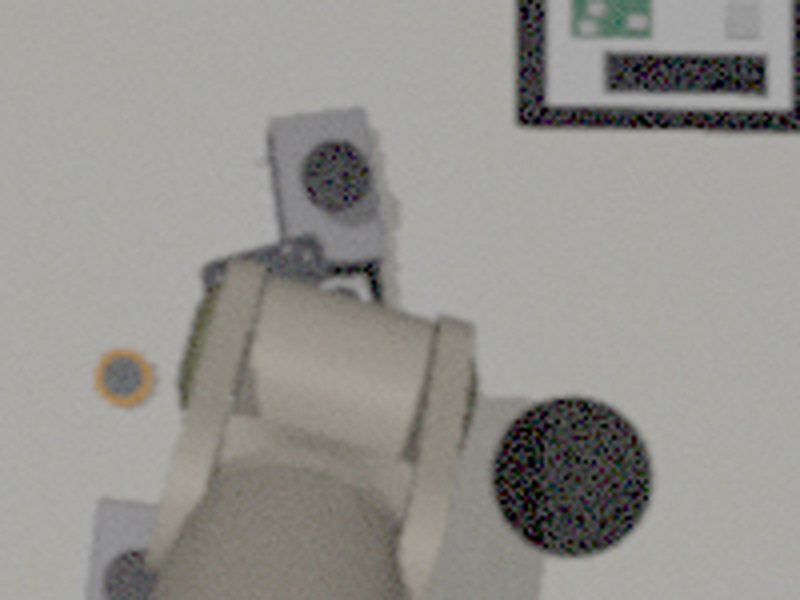

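```bash
python3 -m jog '[[-0.007,-0.001,0.002,0],[-0.014,-0.003,0.003,0],[-0.021,-0.005,0.003,0],[-0.028,-0.007,0.003,0],[-0.035,-0.009,0.003,0],[-0.043,-0.011,0.003,0],[-0.051,-0.013,0.003,0],[-0.059,-0.015,0.003,0],[-0.066,-0.017,0.003,0],[-0.073,-0.0185,0.003,0]]'
python3 - <<'E'
from h import *
to(.520,-.098,.001,.25)
for n in("top","scene"):
    im=camera(n); im=np.clip((im/255.)**0.5*255,0,255).astype(np.uint8)
    crop(im,*((240,80,440,230) if n=="top" else (180,160,360,300)),4,f"pics/q4{n}.png")
E
```

```text
clock: 14.1
ee_pos: [0.5213, -0.1139, 0.0006]
eef_rot: [0.613, 0.79, 0.001, 0.002]
wrist_force: [-0.4, 0.2, -0.5]
gripper_width: 0.0259
shift [ 0.0157  0.0027 -0.0004] roll 0.001 | yaw 0.251 t 14.1 F [-0.4  0.2 -0.5] pos [ 0.5213 -0.1139  0.0006]
```

View pics/q4scene.png

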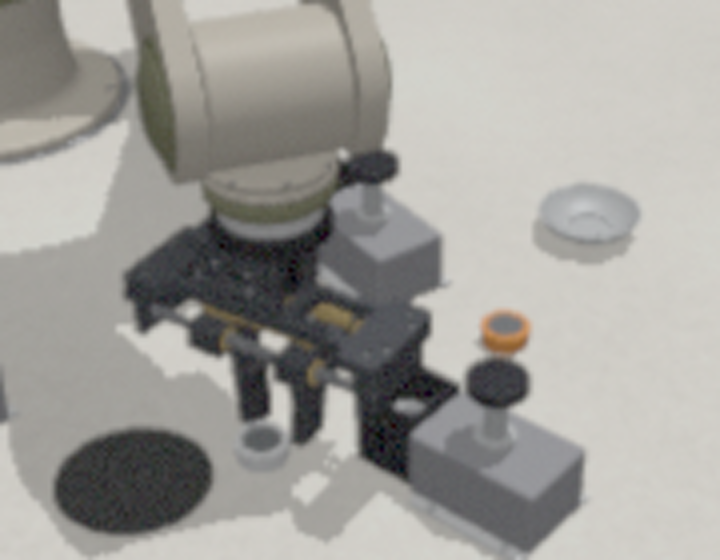

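Run:
```python
from h import *
print(ray("scene",246,269.5,.014))
for d in tip_of("scene","tin_center"): print(d)
s=get_state(); p=s["ee_pos"]; r=R.from_quat(s["eef_rot"]).as_matrix()
print(r.T@(np.append(ray("scene",246,269.5,.014),0)-p))
```

```text
[ 0.5281963  -0.13379901]
{'xyz': [0.5293, -0.1325, 0.0052], 'conf': 0.52}
[-0.02127648  0.00161283  0.00067592]
```

```bash
python3 -m jog '[[0.012,0,0,0],[0.015,0,-0.01,0],[0.015,0,-0.045,0],[0.015,0,-0.075,0],[0.012,0.006,-0.08,0.14],[0.01,0.012,-0.08,0.28],[0.008,0.018,-0.08,0.42],[0.006,0.024,-0.08,0.56],[0.006,0.0285,-0.08,0.7],[0.006,0.0285,-0.08,0.768]]'
python3 - <<'E'
from h import *
to(.547,-.101,.0,-.517)
im=camera("top");im=np.clip((im/255.)**0.5*255,0,255).astype(np.uint8);crop(im,240,80,440,230,4,"pics/q5t.png")
im=camera("scene"); im=np.clip((im/255.)**0.5*255,0,255).astype(np.uint8); crop(im,180,160,360,300,4,"pics/q5.png")
for d in tip_of("scene","tin_center"): print(d)
E
```

```text
clock: 15.25
ee_pos: [0.5474, -0.0998, 0.0815]
eef_rot: [0.865, 0.501, 0.002, 0.002]
wrist_force: [-0.5, 0.1, -0.3]
gripper_width: 0.0256
shift [-0.0014 -0.0002  0.0814] roll -0.004 | yaw -0.521 t 15.25 F [-0.5  0.1 -0.3] pos [ 0.5474 -0.0998  0.0815]
{'xyz': [0.5264, -0.1347, 0.0071], 'conf': 0.68}
{'xyz': [0.502, 0.2067, -0.0007], 'conf': 0.23}
```

View pics/q5.png

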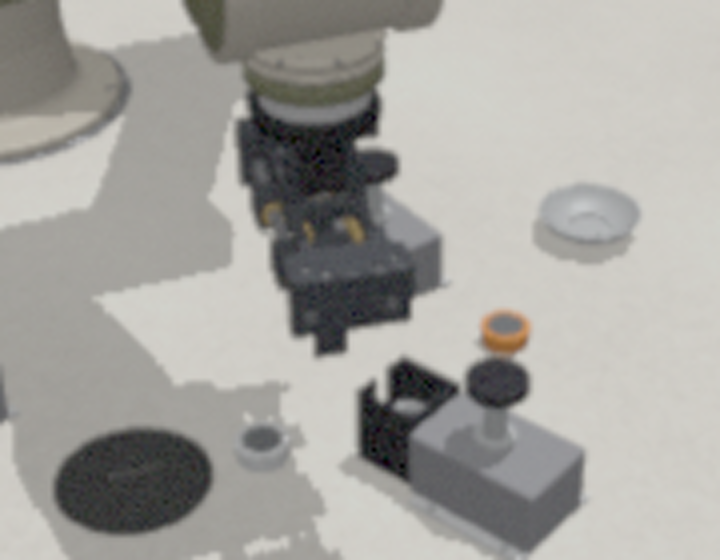

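```bash
python3 -m jog '[[0,0,0.02,0],[0,0,0.04,0],[0,0,0.055,0],[0,0,0.065,0],[0,0,0.072,0],[0,0,0.076,0],[0,0,0.079,0],[0,0,0.0805,0],[-0.005,0,0.0805,0],[-0.01,0,0.0805,0]]' && python3 -m jog '[[-0.007,0,0,0],[-0.014,0,0,0],[-0.021,0,0,0],[-0.028,0,0,0],[-0.035,0,0,0],[-0.042,0,0,0],[-0.049,0,0,0],[-0.056,0,0,0],[-0.061,0,0,0],[-0.061,0,0,0]]'
python3 - <<'E'
from h import *
to(.547,-.101,.0,-.517)
im=camera("top");im=np.clip((im/255.)**0.5*255,0,255).astype(np.uint8);crop(im,240,80,440,230,4,"pics/q6t.png")
im=camera("scene"); im=np.clip((im/255.)**0.5*255,0,255).astype(np.uint8); crop(im,160,180,340,320,4,"pics/q6.png")
for d in tip_of("scene","tin_center"): print(d)
E
```

```text
clock: 16.4
ee_pos: [0.5425, -0.1092, 0.001]
eef_rot: [0.864, 0.504, 0.002, 0.002]
wrist_force: [0.5, -0.1, -0.1]
gripper_width: 0.0258
clock: 17.4
ee_pos: [0.5122, -0.1629, 0.001]
eef_rot: [0.864, 0.504, 0.002, 0.002]
wrist_force: [0.9, 0.7, 0.6]
gripper_width: 0.0258
shift [ 0.071  -0.0002  0.001 ] roll 0.002 | yaw -0.515 t 17.4 F [0.9 0.7 0.6] pos [ 0.5122 -0.1629  0.001 ]
{'xyz': [0.5021, -0.1765, 0.0027], 'conf': 0.52}
```

View pics/q6.png

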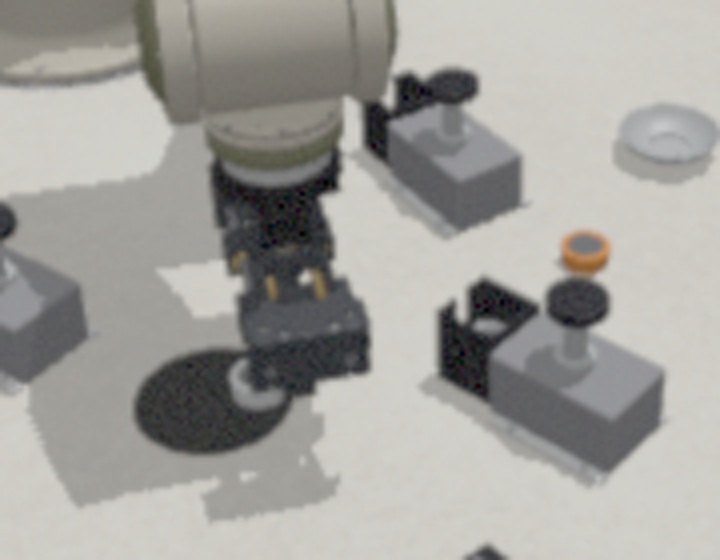

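```bash
python3 -m jog '[[-0.005,0,0,0],[-0.01,0,0,0],[-0.015,0,0,0],[-0.02,0,0,0],[-0.025,0,0,0],[-0.028,0,0,0],[-0.0305,0,0,0],[-0.0305,0,0,0],[-0.0305,0,0,0],[-0.02,0,0,0]]' && python3 -m jog '[[0.01,0,0,0],[0.02,0,0,0],[0.03,0,-0.005,0],[0.03,0,-0.04,0],[0.03,0,-0.08,0],[0.03,0,-0.12,0],[0.05,0,-0.15,0],[0.09,0,-0.16,0],[0.13,0,-0.16,0],[0.16,0,-0.16,0]]'
python3 - <<'E'
from h import *
to(.547,-.101,.0,-.517)
for n in("top","scene"):
    im=camera(n)
    for t in ("mat","tin_center"):
        for d in trace(n,t):
            ys,xs=np.nonzero(d["mask"]); print(n,t,round(d["conf"],2),(round(xs.mean()),round(ys.mean())),len(xs),ray(n,xs.mean(),ys.mean(),.012 if t!="mat" else 0).round(4))
    im=np.clip((im/255.)**0.5*255,0,255).astype(np.uint8)
    crop(im,*((240,80,440,230) if n=="top" else (160,180,340,320)),4,f"pics/q7{n}.png")
E
```

```text
clock: 18.55
ee_pos: [0.5026, -0.1798, 0.0009]
eef_rot: [0.864, 0.503, 0.002, 0.002]
wrist_force: [0.1, 0.0, -0.2]
gripper_width: 0.0259
clock: 19.55
ee_pos: [0.5816, -0.0376, 0.1621]
eef_rot: [0.864, 0.504, 0.002, 0.003]
wrist_force: [0.5, -0.6, 0.6]
gripper_width: 0.026
shift [-7.25e-02 -1.00e-04  1.62e-01] roll 0.003 | yaw -0.514 t 19.55 F [ 0.5 -0.6  0.6] pos [ 0.5816 -0.0376  0.1621]
top mat 0.72 (382, 199) 1079 [ 0.4854 -0.2084]
top tin_center 0.62 (383, 199) 180 [ 0.4854 -0.2074]
top tin_center 0.62 (382, 199) 1188 [ 0.4854 -0.205 ]
scene mat 0.73 (213, 281) 673 [ 0.4903 -0.2102]
scene tin_center 0.63 (212, 277) 143 [ 0.4894 -0.2104]
```

View pics/q7top.png

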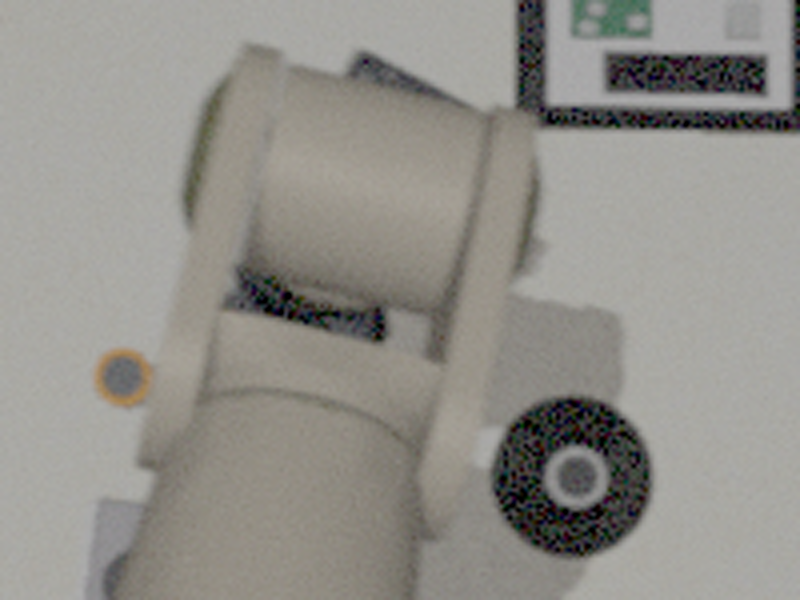

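View pics/q7scene.png

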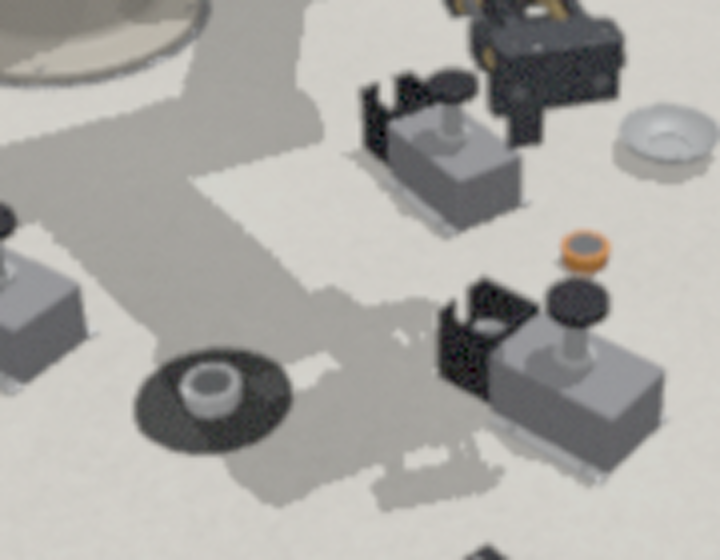

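The tin lies centred on the mat: tin at (577,475) and mat centre at (572,475) in the top crop. The plunger is back up, the remaining tins are still in the magazine, and the arm is clear.

```bash
python3 -c "
from h import *
finish_job(); print(get_state()['clock'])"
```

```text
the job is handed in; nothing more can be done
the job is handed in; nothing more can be done
```

I pressed the farthest dispenser's plunger once to its hard stop and released it. One tin came out, and I pushed it along the bench in two pushes with the half-open fingers onto the mat. The job was handed in after about 20 s of the 64 s allowed.

- **Press:** the wrist force rose to about 21 N with no further travel, so the plunger was fully down. It then sprang back, and a tin still shows in the magazine.
- **Tin:** the last pictures put it within 1–2 mm of the mat's centre in the top view and about 5 mm in the scene view. Either way it lies wholly on the mat, which leaves about 32 mm all round.
- **Other things:** the dish and the orange tin look unmoved in the last pictures. The jar was last seen, unmoved, before the final push, and I did not check the screwdriver again after the start. The arm never came near either of them.
- **Disagreement:** the fingertips appeared about 6 mm behind the reported tool point, not 17 mm ahead of it as stated. Both the contact with the cap and the pictures showed this, so I set the heights by those.

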